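# Hold the white reference plaque up to the colour meter

## Task

The colour meter needs its white reading: stand the flat reference plaque up on the bench on its grey foot edge, blue grip end on top, and let go so that it stands by itself. Then take it by the blue end, lift it clear and hold it upright and still in front of the meter's round port, the white disc facing the port squarely, centred on it and about 6 cm away. Finish while still holding it there; do not touch the meter or disturb the bottle caps, the mouse or the tape roll.

Things in the scene. Friction and masses are not known exactly. Their poses are not given: they have to be found in the camera images.
- plaque: Flat plaque, 104 mm long (x) x 56 wide (y) x 28 thick (z), 0.15 to 0.3 kg, starts lying on a clear patch of bench, disc face up. One half dark grey with a white 44 mm disc on the upper face, the other (50 mm) a blue grip end. Origin: centre of the back face (underside while lying); x points from grey foot end to blue end, z out of the disc face. It stands by itself on its 56 x 28 mm foot end.
- plaque_disc (a point): Centre of the white disc on the plaque's face: in the plaque's frame x = -21, y = 0, z = 28 mm (31 mm above the foot end when standing). Same axes as the plaque.
- plaque_foot (a point): Centre of the plaque's foot end face (the thin edge at the grey end): in the plaque's frame x = -52, y = 0, z = 14 mm.
- meter: Colour meter, a light grey bench instrument fixed to the bench, 220 mm deep (its x) x 200 mm wide (its y) x 160 mm high, with a black round port on its front face. Origin: centre of its underside on the bench; z up; the front with the port faces its -x.
- meter_port (a point): Centre of the outer face of the meter's round port (black ring of 72 mm diameter, pale glass inside, standing 7 mm out of the front face), 105 mm above the bench, 117 mm ahead of the meter's origin. Same axes as the meter: the port looks along -x of this frame, level.
- blue_cap: Blue bottle cap lying on the bench, 72 mm diameter, 26 mm high, loose bystander. Origin: centre of its underside.
- black_cap: Black bottle cap lying on the bench, 72 mm diameter, 26 mm high, loose bystander. Origin: centre of its underside.
- mouse: Black computer mouse, 100 x 60 x 33 mm, loose bystander. Origin: centre of its underside.
- tape_roll: Roll of green tape lying flat, 90 mm diameter, 24 mm high, loose bystander. Origin: centre of its underside.

How it is judged:
By the outcome, as a careful person would: the job done as asked, in the order asked, and still so for the second after the job is handed in, while the arm keeps its last pose, push and grip.
It also fails if it takes over 64 s, if anything falls off the work surface, if the arm or the gripper's body presses on something with over 40 N, if the wrist force passes 120 N, or if a joint passes its speed limit or range.

## Robot

A 6-joint arm with a two-finger parallel gripper is mounted at the origin on the work surface. World frame = base frame: x ahead of the robot, y to its left, z up, the work surface at z = 0. Lengths are in m, angles in rad, forces in N, time in s.
With the tool pointing down it reaches from about 0.4 to 0.825 m from the base axis. Payload 7 kg.
Tool frame: the origin (TCP) lies midway between the tips of the shut fingers; the grasp point (between the pads) lies 19 mm behind it; z points along the fingers, y is the line along which they close (so a half turn about z gives the same grasp; the last joint's range is limited). The gripper opens to 88 mm and grips with 3 to 60 N. Pads are 19 mm wide; open, the fingers measure 130 mm over their backs; the gripper's body (78 mm by 193 mm) begins 47 mm behind the grasp point.
Start: joints at [1.484, 0.359, 0.012, 0, -1.224, -0.288], TCP at [0.247, 0.628, 0.196] pointing down, gripper open.
Joint ranges: [-3.07, 3.07], [-1.43, 2.12], [-1.02, 1.25], [-3.03, 1.67], [-3.05, -0], [-3.03, 3.03]. Speed limits (rad/s): [2.39, 2.39, 3.01, 3.14, 3.14, 3.14].

## Interface

Orientations are given as [roll, pitch, yaw] about the fixed x, y, z axes, in that order (R = Rz(yaw) Ry(pitch) Rx(roll)).
In Python, from station import arm, grab_frame, camera_params, spot_in gives the robot as it stands.
- The arm moves only by the shell command python3 -m jog 'ROWS' [FORCE]. ROWS is JSON, a list that holds one entry, the list of rows, each a list of 7 numbers: the shift along the tool's x, y, z in mm, then the turn, a rotation vector about the tool's x, y, z in rad, then the finger opening in mm, from 0 to 87.6. In form: [[[x, y, z, wx, wy, wz, fingers], ...]]. A call has 1 to 20 rows; each row is the pose to reach, as a shift and turn from the pose commanded when the call began, along the tool's axes at that moment; what a row does not reach only later rows make up. A row lasts 1/8 s, in which the tool goes at most 62.5 mm and 10.7 degrees, less where a joint would pass 70% of its speed; a pose out of reach is approached as far as the arm can. A call with a gripper value outside its range is refused whole. The fingers move at their own pace and stop on an object; FORCE is the grip in N (left out, the last holds). Time passes only in rows, so rows that repeat a pose let the fingers close. It gives the time, the measured TCP pose, the force, the opening and the grip force at its end, in the units of the state.
- arm.get_state(): the state, without advancing time (a new reading comes with each control period).
- grab_frame(name): name is "side" or "top"; returns (picture, depth): 420x560x3 uint8, blue, green, red; 420x560 float32, m along the optical axis (not along the pixel's ray), 0 where there is no reading.
- camera_params(name): a dict with "mtx" (3x3 intrinsics, pixels), "R" (3x3) and "t" (3): a world point X has camera coordinates R X + t. Camera axes: x right, y down, z forward; pixel columns grow to the right and rows downward; lengths in m; the calibration is good to about 2 mm. A picture is of the moment at which its call begins. camera_params takes no time and is no camera call.
- arm.job_done(): hands the job in; it is judged then, once.
Trained networks look in the newest picture that a camera, given by its name, has taken for a name from the list of things; names that differ only in an ending like _2 or _b are one class to them, and where a whole thing is asked for, a point or a joint stands for the part that bears it (a point fixed in the world has none). Each returns a list of dicts, best first, with "confidence" (0 to 1); they miss things now and then, are a little off and sometimes report something else, mostly with a low value. They report only what shows in the picture. A call takes as long as a camera call.
- spot_in(query, camera): "uv" ([column, row] in pixels, amid what is visible of it).
The state is a dict: "t": time; "q": joint angles; "qd": joint speeds; "joint_efforts": joint torques, N m; "eef_pos": TCP position; "ee_rot": TCP orientation; "force": force on the tool from outside, world axes, zero at the start; "moment": the same for the moment, N m; "width": finger opening in m; "gripper_force": force on a finger pad.
Only numpy, scipy, OpenCV 4.12 (cv2) and the standard library are available. Lean on these libraries where they do the work, as an engineer would, in place of code of your own. Each camera call takes 0.05 s, during which the arm holds its last target. There are 200 camera calls.

## Working session

There is one attempt and no reset: what is moved stays moved. The work goes in short steps, Python scripts to look and compute and a shell command to move; the robot and the scene stay as the last step left them, time stands still between calls to the robot, and variables do not carry over. Pictures are saved under pics/ and viewed, at most 10 in all, crops included, and the job is handed in when it is done.

```bash
ls; mkdir -p pics; cat > h.py <<'E'
import numpy as np, cv2
from station import arm, grab_frame, camera_params, spot_in
def cloud(d,cam):
    p=camera_params(cam);K=p["mtx"];R=np.array(p["R"]);t=np.array(p["t"])
    v,u=np.mgrid[:d.shape[0],:d.shape[1]]
    c=np.stack([(u-K[0][2])/K[0][0]*d,(v-K[1][2])/K[1][1]*d,d],-1)
    return (c-t)@R
def proj(X,cam):
    p=camera_params(cam);c=np.array(p["R"])@X+np.array(p["t"]);c=np.array(p["mtx"])@c;return c[:2]/c[2]
E
python3 - <<'E'
from h import *
print(arm.get_state())
for cam in("side","top"):
    im,d=grab_frame(cam);cv2.imwrite(f"pics/{cam}0.png",im);P=cloud(d,cam);np.save(f"{cam}0.npy",P)
    p=camera_params(cam);print(cam,(-np.array(p["R"]).T@np.array(p["t"])).round(3),np.array(p["R"])[2].round(2))
    for n in("plaque","plaque_disc","meter","meter_port","blue_cap","black_cap","mouse","tape_roll"):
        for r in spot_in(n,cam)[:2]:
            u,v=map(int,np.round(r["uv"]));print(n,r["uv"],round(r["confidence"],2),P[v,u].round(3))
E
```

```text
pics
{'t': 0.0, 'q': array([ 1.48410164e+00,  3.59379928e-01,  1.10913438e-02, -3.77466035e-04,
       -1.22410607e+00, -2.88096470e-01]), 'qd': array([ 0.0019341 , -0.00048619, -0.00085174,  0.00090371, -0.00064608,
        0.0006803 ]), 'joint_efforts': array([-2.19939524e-03, -5.82714057e+01,  2.93045068e+01,  6.99713588e+00,
        6.66299660e-03, -1.72754790e-04]), 'eef_pos': array([0.24692727, 0.62764202, 0.19473645]), 'ee_rot': array([ 3.13995937e+00, -1.13955404e-04, -3.74919608e-01]), 'force': array([ 0.14774165, -0.04885154,  0.47025164]), 'moment': array([-0.05007042, -0.03863071, -0.01047553]), 'gripper_force': 0.0, 'width': 0.08771939868960944}
side [ 0.238 -0.729  0.83 ] [ 0.28  0.68 -0.68]
plaque [283.1, 254.0] 0.63 [ 0.517 -0.075  0.03 ]
plaque [322.6, 197.8] 0.6 [0.685 0.056 0.035]
plaque_disc [281.7, 254.8] 0.93 [ 0.514 -0.077  0.03 ]
meter [215.2, 130.4] 0.84 [0.477 0.276 0.162]
blue_cap [264.3, 386.3] 0.95 [ 0.363 -0.351  0.03 ]
black_cap [368.9, 264.3] 0.93 [ 0.684 -0.175  0.026]
mouse [322.7, 197.6] 0.59 [0.685 0.056 0.035]
mouse [284.1, 255.0] 0.45 [ 0.519 -0.076  0.026]
tape_roll [341.7, 364.4] 0.64 [ 0.521 -0.355  0.002]
tape_roll [215.0, 127.5] 0.54 [0.48  0.284 0.162]
top [0.472 0.013 1.127] [ 0.05 -0.01 -1.  ]
plaque [302.5, 213.7] 0.7 [ 0.533 -0.054  0.029]
plaque_disc [306.8, 216.4] 0.96 [ 0.528 -0.066  0.029]
meter [103.6, 229.3] 0.93 [0.498 0.371 0.164]
meter [417.3, 279.3] 0.61 [ 0.375 -0.328  0.028]
meter_port [106.1, 227.4] 0.63 [0.502 0.366 0.164]
blue_cap [417.2, 283.8] 0.69 [ 0.363 -0.329  0.022]
black_cap [345.6, 148.2] 0.86 [ 0.693 -0.163  0.028]
mouse [255.1, 146.6] 0.68 [0.696 0.058 0.031]
tape_roll [443.9, 223.2] 0.9 [ 0.51  -0.405  0.006]
```

View pics/top0.png

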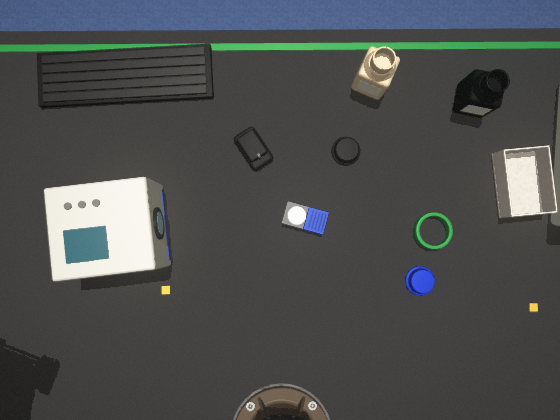

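View pics/side0.png

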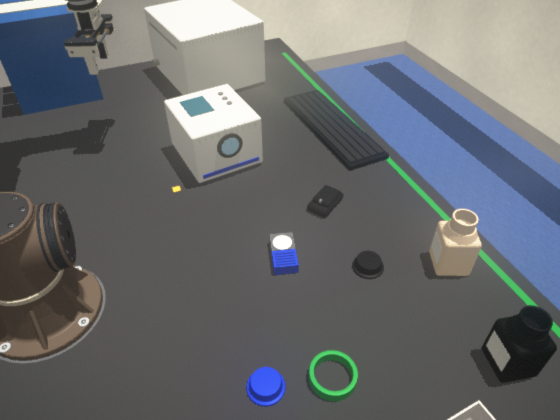

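```bash
python3 - <<'E'
from h import *
for cam in("top","side"):
    P=np.load(f"{cam}0.npy");im=cv2.imread(f"pics/{cam}0.png").astype(int);b,g,r=im[...,0],im[...,1],im[...,2]
    x,y,z=P[...,0],P[...,1],P[...,2]
    m=(abs(x-.53)<.12)&(abs(y+.06)<.1)&(z>.02)&(z<.05)
    n,l,st,c=cv2.connectedComponentsWithStats(m.astype(np.uint8));k=1+np.argmax(st[1:,4]);m=l==k
    q=P[m][:,:2];print(cam,"plaque",cv2.minAreaRect(q.astype(np.float32)*1000),np.median(P[m][:,2]))
    bl=m&(b>r+60);wh=m&(im.min(2)>150)
    B=P[bl].mean(0);W=P[wh].mean(0);print("blue",B,"white",W,wh.sum(),"yaw",np.arctan2(*(B-W)[[1,0]]))
    m=(z>.145)&(z<.175)&(y>.15)
    n,l,st,c=cv2.connectedComponentsWithStats(m.astype(np.uint8));k=1+np.argmax(st[1:,4]);m=l==k
    r_=cv2.minAreaRect(P[m][:,:2].astype(np.float32)*1000);print("meter",r_,cv2.boxPoints(r_).round(0).tolist(),np.median(P[m][:,2]))
E
```

```text
top plaque ((525.4852905273438, -61.19576644897461), (103.82994079589844, 55.96278381347656), 74.1096420288086) 0.02824671295825397
blue [ 0.51785844 -0.08695187  0.02819451] white [ 0.53278609 -0.03687041  0.02825898] 435 yaw -1.8604791423286575
meter ((499.6175537109375, 382.8055114746094), (200.021484375, 220.74609375), 6.334629058837891) [[388.0, 481.0], [412.0, 262.0], [611.0, 284.0], [587.0, 504.0]] 0.16029193044260848
side plaque ((523.6111450195312, -61.26887130737305), (106.7730941772461, 56.226741790771484), 74.20205688476562) 0.029440298680010954
blue [ 0.51510555 -0.08943222  0.02890327] white [ 0.5299681  -0.03918775  0.02984597] 262 yaw -1.8583998493037621
meter ((497.3433837890625, 381.765625), (200.13873291015625, 223.9608154296875), 6.238693714141846) [[386.0, 482.0], [410.0, 260.0], [609.0, 281.0], [585.0, 504.0]] 0.1617928775440497
```

```bash
cat >> h.py <<'E'
from scipy.spatial.transform import Rotation as Ro
def pose():
    s=arm.get_state();return np.array(s["eef_pos"]),Ro.from_euler("xyz",s["ee_rot"])
def down(yaw_deg,tilt_deg=0):  # tool down with tool x at yaw, then turned about tool y
    return Ro.from_euler("z",yaw_deg,degrees=True)*Ro.from_euler("x",180,degrees=True)*Ro.from_euler("y",tilt_deg,degrees=True)
def go(grasp,R,back=0,frm=None):  # jog row that puts the grasp point (minus back along tool z) there
    p,R0=frm or pose();tcp=np.array(grasp)+R.apply([0,0,.019-back])
    d=R0.inv().apply(tcp-p)*1000;w=(R0.inv()*R).as_rotvec()
    print("row",d.round(1),w.round(3),"tcp",tcp.round(4));return tcp,R
E
python3 - <<'E'
from h import *
u=np.array([-.2731,-.962,0]);g=np.array([.5245,-.0612,.023])+.027*u
go(g+[0,0,.15],down(-105.85,0))
go(g+[0,0,.15],down(-105.85,-40))
E
```

```text
row [513.1 566.8  41.7] [-0.     0.     1.473] tcp [ 0.5171 -0.0872  0.154 ]
row [511.9 554.6  37.2] [ 0.512 -0.565  1.408] tcp [ 0.5205 -0.0754  0.1584]
```

```bash
python3 -m jog '[[[0,0,-60,0,0,0,87],[0,0,-120,0,0,0,87],[0,0,-150,0,0,0,87],[513,567,-110,0,0,1.473,87],[513,567,-110,0,0,1.473,87],[513,567,-110,0,0,1.473,87],[513,567,-110,0,0,1.473,87],[513,567,-110,0,0,1.473,87],[513,567,-110,0,0,1.473,87],[513,567,-110,0,0,1.473,87],[513,567,-110,0,0,1.473,87],[513,567,-110,0,0,1.473,87],[513,567,-110,0,0,1.473,87],[513,567,-110,0,0,1.473,87],[513,567,-110,0,0,1.473,87],[513,567,-110,0,0,1.473,87],[513,567,-110,0,0,1.473,87]]]'
python3 - <<'E'
from h import *
u=np.array([-.2731,-.962,0]);g=np.array([.5245,-.0612,.023])+.027*u
R=down(-105.85,-40)
f=go(g,R,.12)
go(g,R,0,f)
E
```

```text
t: 3.02
eef_pos: [0.5169, -0.0882, 0.3053]
ee_rot: [3.141, -0.0, -1.85]
force: [0.5, 0.1, 0.1]
width: 0.0869
gripper_force: 0.0
row [ 63.8  -0.3 204.9] [-0.    -0.698 -0.003] tcp [ 0.4994 -0.1496  0.1004]
row [ -0.  -0. 120.] [0. 0. 0.] tcp [ 0.5205 -0.0754  0.0084]
```

```bash
python3 -m jog '[[[64,0,50,0,-0.2,0,87],[64,0,100,0,-0.4,0,87],[64,0,150,0,-0.6,0,87],[64,0,205,0,-0.698,0,87],[64,0,205,0,-0.698,0,87],[64,0,205,0,-0.698,0,87]]]'
python3 - <<'E'
from h import *
print(arm.get_state()["q"].round(2))
u=np.array([-.2731,-.962,0]);g=np.array([.5245,-.0612,.023])+.027*u
go(g,down(-105.85,-40))
for c in("side","top"):
    im,d=grab_frame(c);np.save(c+"1.npy",cloud(d,c));cv2.imwrite(f"pics/{c}1.png",cv2.resize(im[120:330,180:460],(800,600)))
E
```

```text
t: 3.78
eef_pos: [0.5, -0.1488, 0.1013]
ee_rot: [3.141, 0.696, -1.847]
force: [0.5, 0.6, 1.6]
width: 0.0869
gripper_force: 0.0
[-0.5   0.39 -0.13 -0.7  -1.31  0.51]
row [  1.1   0.3 120.1] [ 0.001 -0.002  0.   ] tcp [ 0.5205 -0.0754  0.0084]
```

View pics/side1.png

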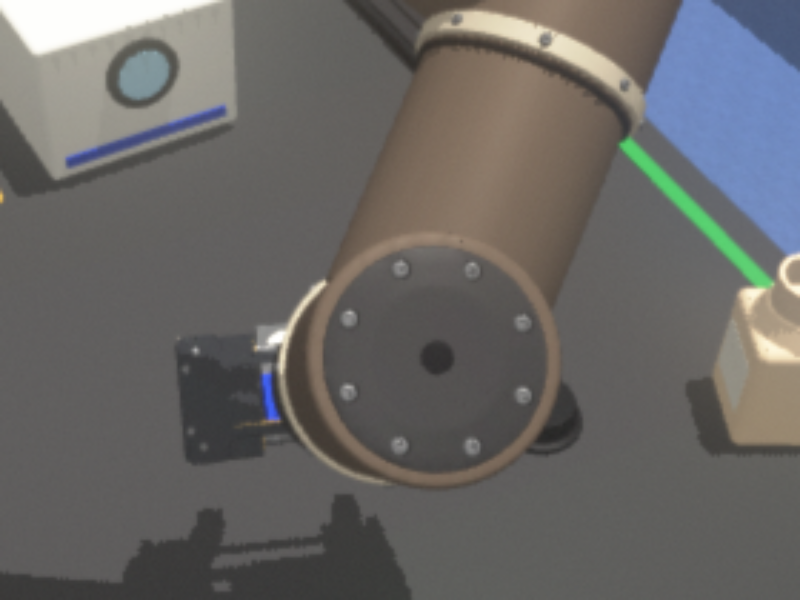

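```bash
python3 -m jog '[[[1,0,40,0,0,0,87],[1,0,80,0,0,0,87],[1,0,100,0,0,0,87],[1,0,110,0,0,0,87],[1,0,119,0,0,0,87],[1,0,119,0,0,0,87],[1,0,119,0,0,0,87]]]'; python3 -m jog '[[[0,0,0,0,0,0,65],[0,0,0,0,0,0,50],[0,0,0,0,0,0,40],[0,0,0,0,0,0,40],[0,0,0,0,0,0,40],[0,0,0,0,0,0,40],[0,0,0,0,0,0,40]]]' 35
```

```text
t: 4.75
eef_pos: [0.5204, -0.0767, 0.0092]
ee_rot: [-3.141, 0.698, -1.848]
force: [-0.2, 0.6, 0.7]
width: 0.0868
gripper_force: 0.0
t: 5.62
eef_pos: [0.5227, -0.0771, 0.01]
ee_rot: [-3.136, 0.697, -1.845]
force: [3.9, -2.3, 5.6]
width: 0.0401
gripper_force: 7.4
```

```bash
python3 - <<'E'
from h import *
for c in("side","top"):
    im,d=grab_frame(c);np.save(c+"2.npy",cloud(d,c));cv2.imwrite(f"pics/{c}2.png",cv2.resize(im[130:280,220:420],(800,600)))
print(arm.get_state()["width"])
E
```

```text
0.040027946619764686
```

View pics/top2.png

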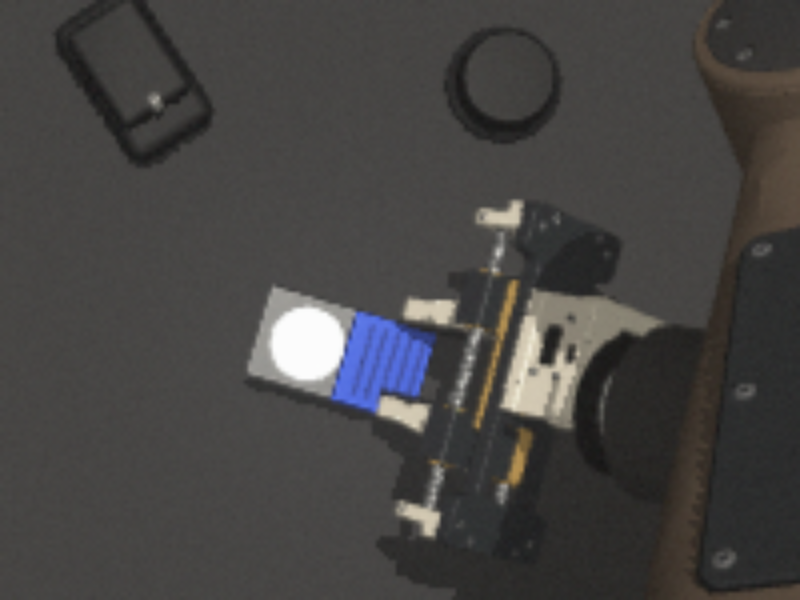

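View pics/side2.png

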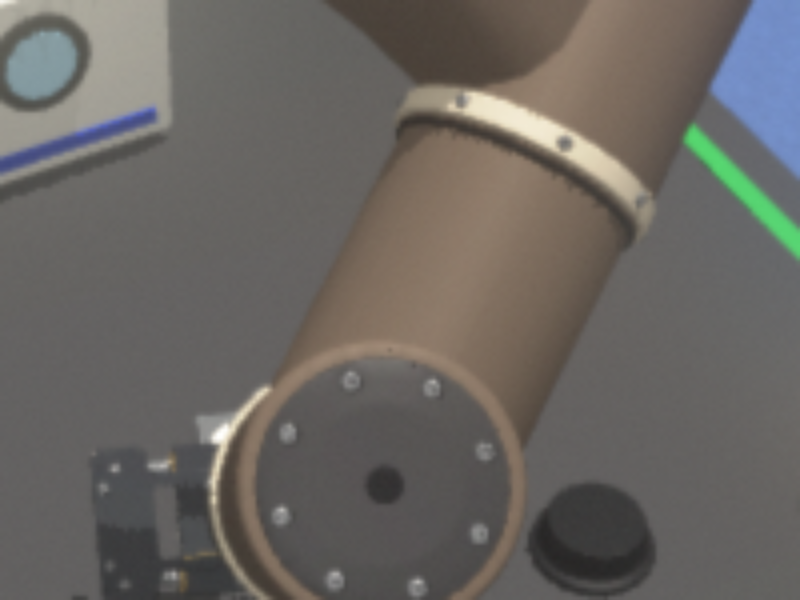

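```bash
python3 - <<'E'
from h import *
for f in("top0","side0","top2"):
    P=np.load(f+".npy");u=np.array([-.2731,-.962]);v=np.array([.962,-.2731]);q=P[...,:2]-[.5245,-.0612]
    a,b,z=q@u*1000,q@v*1000,P[...,2]*1000
    for x in range(-50,60,10):
        m=(abs(a-x)<4)&(abs(b)<40)&(z>20)&(z<34);w=(abs(a-x)<4)&(abs(b)<40)&(z>6)
        print(f,x,m.sum(),np.percentile(b[m],[1,99]).round(0) if m.sum()>3 else "",np.median(z[m]).round(1) if m.sum() else"",'max z',z[w].max().round(0) if w.sum() else "")
E
python3 -m jog '[[[0,0,0,0,0,0,30],[0,0,0,0,0,0,30],[0,0,0,0,0,0,30],[0,0,0,0,0,0,30]]]' 35
```

```text
top0 -50 61 [-27.  28.] 28.4 max z 33.0
top0 -40 79 [-26.  28.] 28.3 max z 34.0
top0 -30 77 [-27.  28.] 27.8 max z 33.0
top0 -20 75 [-26.  28.] 28.6 max z 33.0
top0 -10 76 [-26.  27.] 28.9 max z 33.0
top0 0 77 [-26.  28.] 28.2 max z 32.0
top0 10 77 [-27.  28.] 28.3 max z 34.0
top0 20 77 [-26.  27.] 27.8 max z 32.0
top0 30 79 [-26.  28.] 28.3 max z 32.0
top0 40 77 [-27.  28.] 28.0 max z 34.0
top0 50 54 [-26.  28.] 28.3 max z 34.0
side0 -50 43 [-29.  26.] 29.4 max z 33.0
side0 -40 51 [-27.  26.] 30.0 max z 33.0
side0 -30 56 [-28.  26.] 29.4 max z 33.0
side0 -20 62 [-29.  25.] 30.0 max z 33.0
side0 -10 62 [-28.  25.] 29.6 max z 34.0
side0 0 66 [-29.  25.] 29.3 max z 34.0
side0 10 61 [-28.  26.] 29.5 max z 34.0
side0 20 72 [-29.  26.] 29.3 max z 32.0
side0 30 69 [-28.  26.] 29.6 max z 32.0
side0 40 67 [-29.  26.] 29.5 max z 33.0
side0 50 109 [-28.  27.] 28.0 max z 33.0
top2 -50 58 [-27.  27.] 29.1 max z 34.0
top2 -40 76 [-27.  28.] 29.4 max z 35.0
top2 -30 75 [-27.  27.] 28.9 max z 35.0
top2 -20 76 [-27.  26.] 29.1 max z 33.0
top2 -10 76 [-28.  27.] 29.3 max z 34.0
top2 0 77 [-28.  26.] 28.8 max z 33.0
top2 10 76 [-28.  26.] 29.4 max z 35.0
top2 20 77 [-28.  26.] 28.6 max z 33.0
top2 30 63 [-27.  25.] 29.2 max z 51.0
top2 40 51 [-13.  25.] 29.4 max z 64.0
top2 50 39 [-13.  25.] 28.9 max z 119.0
t: 6.22
eef_pos: [0.5217, -0.0768, 0.0099]
ee_rot: [-3.138, 0.698, -1.846]
force: [0.8, -2.0, 6.4]
width: 0.0299
gripper_force: 3.4
```

```bash
python3 - <<'E'
from h import *
im,d=grab_frame("top");P=cloud(d,"top");cv2.imwrite("pics/top3.png",cv2.resize(im[185:245,270:350],(800,600),interpolation=cv2.INTER_CUBIC))
p,R=pose();L=R.inv().apply((P.reshape(-1,3)-p)).reshape(P.shape)*1000
u=np.array([-.2731,-.962]);v=np.array([.962,-.2731]);q=P[...,:2]-[.5245,-.0612]
a,b,z=q@u*1000,q@v*1000,P[...,2]*1000
m=(a>0)&(a<60)&(abs(b)<45)&(z>37)
for l,r in list(zip(L[m],np.c_[a[m],b[m],z[m]]))[::6]:print("tool",l.round(0),"plaque",r.round(0))
E
```

```text
tool [ -38.  -43. -102.] plaque [ 52.  44. 112.]
tool [ -40.  -41. -110.] plaque [ 56.  42. 120.]
tool [ -39.  -39. -112.] plaque [ 58.  40. 121.]
tool [ -8. -33. -32.] plaque [30. 34. 39.]
tool [-11. -37. -69.] plaque [52. 38. 70.]
tool [ -41.  -35. -116.] plaque [ 59.  36. 125.]
tool [-13. -32. -54.] plaque [40. 33. 59.]
tool [-11. -34. -70.] plaque [53. 36. 70.]
tool [ -39.  -33. -115.] plaque [ 60.  34. 123.]
tool [-12. -29. -53.] plaque [41. 31. 59.]
tool [-12. -32. -72.] plaque [53. 33. 72.]
tool [ -9. -25. -32.] plaque [29. 26. 40.]
tool [-15. -27. -57.] plaque [41. 28. 64.]
tool [-12. -29. -73.] plaque [53. 31. 74.]
tool [-12. -22. -35.] plaque [30. 24. 45.]
tool [-13. -25. -56.] plaque [42. 26. 61.]
tool [-14. -27. -75.] plaque [54. 28. 76.]
tool [-11. -20. -33.] plaque [28. 21. 42.]
tool [-11. -22. -52.] plaque [41. 24. 57.]
tool [-12. -25. -71.] plaque [53. 26. 72.]
tool [-11. -18. -37.] plaque [31. 19. 45.]
tool [-11. -20. -56.] plaque [43. 22. 59.]
tool [-11. -23. -74.] plaque [55. 24. 74.]
tool [ -3. -18. -42.] plaque [41. 19. 44.]
tool [-11. -20. -69.] plaque [52. 21. 
[... 619 characters left out ...]
.] plaque [ 45. -22.  63.]
tool [ -39.   22. -104.] plaque [ 53. -20. 114.]
tool [ -9.  27. -48.] plaque [ 40. -25.  53.]
tool [-12.  24. -69.] plaque [ 51. -22.  70.]
tool [ -38.   22. -112.] plaque [ 59. -21. 120.]
tool [-11.  26. -70.] plaque [ 52. -25.  70.]
tool [ -38.   24. -114.] plaque [ 59. -23. 122.]
tool [ -38.   29. -103.] plaque [ 52. -27. 113.]
tool [-12.  30. -72.] plaque [ 53. -29.  73.]
tool [ -40.   34. -103.] plaque [ 51. -32. 115.]
tool [ -38.   35. -105.] plaque [ 54. -34. 114.]
tool [ -39.   37. -110.] plaque [ 56. -36. 119.]
tool [ -39.   38. -113.] plaque [ 59. -37. 121.]
tool [ -40.   45. -104.] plaque [ 52. -44. 116.]
tool [ -40.   45. -114.] plaque [ 58. -44. 123.]
```

View pics/top3.png

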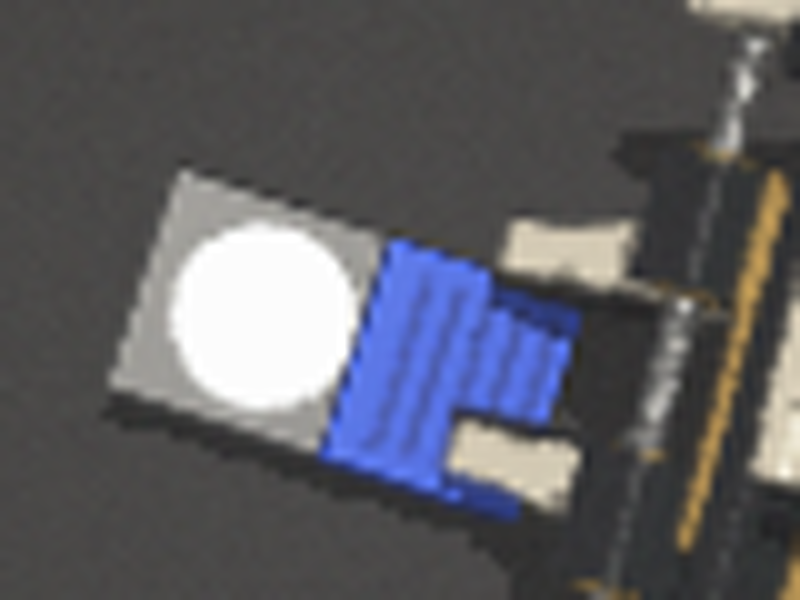

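```bash
python3 -m jog '[[[0,0,-5,0,0,0,30],[0,0,-20,0,0,0,60],[0,0,-40,0,0,0,87],[0,0,-40,0,0,0,87],[0,0,-40,0,0,0,87],[0,0,-40,0,0,0,87],[0,0,-40,0,0,0,87]]]'
python3 - <<'E'
from h import *
im,d=grab_frame("top");P=cloud(d,"top");np.save("top4.npy",P);cv2.imwrite("pics/top4.png",im)
p,R=pose();L=R.inv().apply((P.reshape(-1,3)-p)).reshape(P.shape)*1000
z=P[...,2]
for lo,hi in((-75,-35),(35,75)):
    m=(L[...,1]>lo)&(L[...,1]<hi)&(L[...,2]>-90)&(abs(L[...,0])<25)&(z>.038)
    print(m.sum(),"zmax",np.percentile(L[...,2][m],[50,90,95,99]).round(1),"x",np.percentile(L[...,0][m],[2,50,98]).round(1),"y",np.percentile(L[...,1][m],[2,50,98]).round(1))
m=(abs(L[...,1])<110)&(L[...,2]<-60)&(L[...,2]>-140)&(L[...,0]<-25)
print("body zmax",np.percentile(L[...,2][m],[5,50,99]).round(1), np.percentile(L[...,1][m],[1,99]).round(1))
E
```

```text
t: 7.15
eef_pos: [0.5129, -0.1004, 0.0392]
ee_rot: [3.141, 0.698, -1.848]
force: [0.2, 0.0, -0.2]
width: 0.084
gripper_force: 0.0
137 zmax [-59.7 -39.2 -36.9 -32.4] x [-13.6 -10.9   3.5] y [-61.9 -50.6 -44.3]
112 zmax [-56.4 -38.2 -34.8 -34.5] x [-14.1 -10.9  -4.9] y [39.6 47.5 57.4]
body zmax [-139.1 -120.1 -100.5] [-95.4  91. ]
```

```bash
sed -i 's/\[0,0,.019-back\]/[0,0,.0525-back]/' h.py; python3 - <<'E'
from h import *
P=np.load("top4.npy")
m=(abs(P[...,0]-.5245)<.1)&(abs(P[...,1]+.04)<.08)&(P[...,2]>.02)&(P[...,2]<.034)
im=cv2.imread("pics/top4.png").astype(int);W=P[m&(im.min(2)>170)].mean(0);print("disc",W)
u=np.array([-.2731,-.962,0]);g=np.array([.5245,-.0612,.024])+.027*u
print("disc expected",np.array([.5245,-.0612])-.021*u[:2])
go(g,down(-105.85,-40))
E
```

```text
disc [ 0.52836608 -0.03947069  0.02826819]
disc expected [ 0.5302351 -0.040998 ]
row [-0.9 -0.4 73.1] [ 0.     0.    -0.001] tcp [ 0.5263 -0.0547 -0.0162]
```

```bash
python3 -m jog '[[[0,3,20,0,0,0,87],[-1,3,40,0,0,0,87],[-1,3,50,0,0,0,87],[-1,3,60,0,0,0,87],[-1,3,67,0,0,0,87],[-1,3,73,0,0,0,87],[-1,3,73,0,0,0,87]]]'; python3 -m jog '[[[0,0,0,0,0,0,65],[0,0,0,0,0,0,50],[0,0,0,0,0,0,40],[0,0,0,0,0,0,40],[0,0,0,0,0,0,40],[0,0,0,0,0,0,40]]]' 35
```

```text
t: 8.07
eef_pos: [0.5232, -0.0539, -0.016]
ee_rot: [3.141, 0.698, -1.848]
force: [-0.0, -0.3, -0.3]
width: 0.087
gripper_force: 0.0
t: 8.82
eef_pos: [0.5229, -0.0541, -0.0157]
ee_rot: [3.141, 0.698, -1.848]
force: [-3.2, -1.7, 2.9]
width: 0.0558
gripper_force: 35.0
```

```bash
python3 - <<'E'
from h import *
p,R0=pose();g=p-R0.apply([0,0,.0525])
go(g+[0,0,.08],R0)
a=go(g+[0,0,.2],down(-105.85,0))
b=go([.56,-.02,.22],down(-20,0),0,a)
c=go([.56,-.02,.20],down(0,50),0,b)
E
```

```text
row [-51.4   0.  -61.3] [0. 0. 0.] tcp [ 0.5229 -0.0541  0.0643]
row [-9.480e+01  1.000e-01 -1.655e+02] [ 0.     0.698 -0.   ] tcp [ 0.5137 -0.0866  0.172 ]
row [-76.7 -26.4   4.5] [ 0.     0.    -1.498] tcp [ 0.56   -0.02    0.1675]
row [ 37.8 -13.8   1.2] [ 0.152  0.864 -0.327] tcp [ 0.6002 -0.02    0.1663]
```

```bash
python3 -m jog '[[[-13,0,-15,0,0,0,40],[-51,0,-61,0,0,0,40],[-70,0,-100,0,0.15,0,40],[-95,0,-150,0,0.3,0,40],[-95,0,-166,0,0.45,0,40],[-95,0,-166,0,0.6,0,40],[-95,0,-166,0,0.698,0,40],[-95,0,-166,0,0.698,0,40]]]'; python3 -m jog '[[[-10,-4,0,0,0,-0.17,40],[-20,-8,0,0,0,-0.34,40],[-30,-12,0,0,0,-0.5,40],[-45,-16,2,0,0,-0.67,40],[-60,-20,3,0,0,-0.84,40],[-77,-26,4,0,0,-1.0,40],[-77,-26,4,0,0,-1.17,40],[-77,-26,4,0,0,-1.34,40],[-77,-26,4,0,0,-1.498,40],[-77,-26,4,0,0,-1.498,40]]]'; python3 - <<'E'
from h import *
print(arm.get_state()["q"].round(2)); c=go([.56,-.02,.20],down(0,50))
E
```

```text
t: 9.82
eef_pos: [0.5139, -0.0847, 0.1733]
ee_rot: [-3.141, 0.0, -1.845]
force: [0.0, 0.7, -3.3]
width: 0.0558
gripper_force: 35.0
t: 11.08
eef_pos: [0.56, -0.0201, 0.1689]
ee_rot: [-3.14, -0.0, -0.353]
force: [-0.5, -0.5, -3.3]
width: 0.0558
gripper_force: 35.0
[ 0.31  0.19 -0.28 -0.   -1.1   0.91]
row [ 37.7 -14.    2.7] [ 0.152  0.863 -0.331] tcp [ 0.6002 -0.02    0.1663]
```

```bash
python3 -m jog '[[[6,-2,0,0.025,0.144,-0.055,40],[12,-5,0,0.051,0.288,-0.11,40],[19,-7,1,0.076,0.432,-0.165,40],[25,-9,2,0.101,0.575,-0.22,40],[31,-12,2,0.127,0.719,-0.275,40],[38,-14,3,0.152,0.863,-0.331,40],[38,-14,3,0.152,0.863,-0.331,40],[38,-14,3,0.152,0.863,-0.331,40],[38,-14,3,0.152,0.863,-0.331,40]]]'; python3 - <<'E'
from h import *
print(arm.get_state()["q"].round(2))
im,d=grab_frame("side");P=cloud(d,"side");np.save("side5.npy",P);cv2.imwrite("pics/side5.png",im)
big=cv2.resize(im[110:310,180:420],(720,600));cv2.imwrite("pics/side5c.png",big)
im,d=grab_frame("top");np.save("top5.npy",cloud(d,"top"));cv2.imwrite("pics/top5.png",im)
E
```

```text
t: 12.2
eef_pos: [0.6178, -0.005, 0.2837]
ee_rot: [3.117, -0.755, -0.004]
force: [0.3, 0.5, -2.4]
width: 0.0556
gripper_force: 35.0
[-0.04 -0.2  -1.02  1.67 -0.   -0.07]
```

View pics/side5c.png

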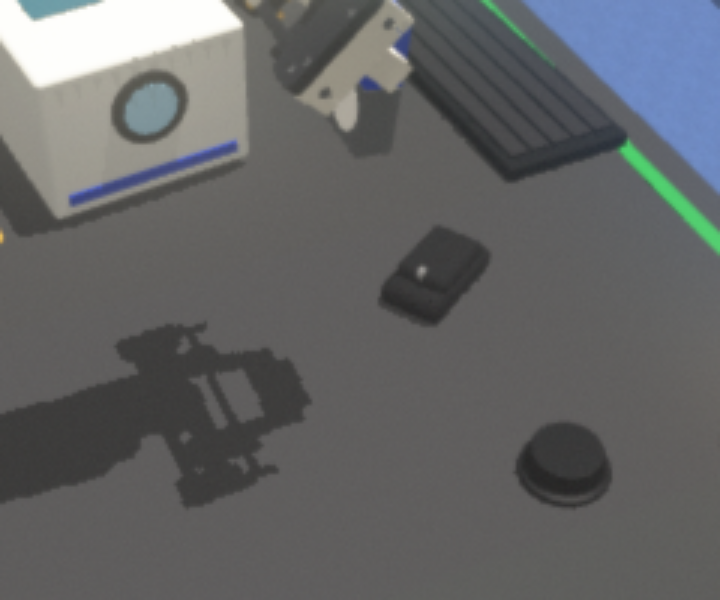

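```bash
python3 - <<'E'
from h import *
p,R=pose()
# commanded pose of last call: 
c=(np.array([.6002,-.02,.1663]),down(0,50))
go([.56,-.02,.26],down(0,30),0,c);go([.56,-.02,.28],down(-20,0),0,c);go([.56,-.02,.28],down(-20,0))
E
```

```text
row [ 28.    0.  -41.7] [ 0.    -0.349 -0.   ] tcp [ 0.5863 -0.02    0.2145]
row [ 21.    0.  -70.1] [-0.152 -0.864  0.327] tcp [ 0.56   -0.02    0.2275]
row [-80.3  16.7   1.4] [-0.107 -0.75   0.324] tcp [ 0.56   -0.02    0.2275]
```

```bash
python3 -m jog '[[[-20,4,0,-0.03,-0.15,0.06,40],[-40,8,0,-0.05,-0.3,0.13,40],[-60,12,1,-0.07,-0.45,0.19,40],[-80,16,1,-0.09,-0.6,0.26,40],[-80,16,1,-0.107,-0.75,0.324,40],[-80,16,1,-0.107,-0.75,0.324,40]]]'; python3 - <<'E'
from h import *
print(arm.get_state()["q"].round(2));go([.56,-.02,.28],down(-20,0))
E
```

```text
t: 13.05
eef_pos: [0.5566, -0.0154, 0.2247]
ee_rot: [-3.133, -0.16, -0.291]
force: [1.6, -2.7, -1.0]
width: 0.0559
gripper_force: 35.0
[ 0.4   0.04 -0.39  0.11 -1.02  0.83]
row [ 5.   3.5 -2. ] [-0.013 -0.16   0.058] tcp [ 0.56   -0.02    0.2275]
```

```bash
python3 -m jog '[[[5,3,-2,-0.01,-0.16,0.06,40],[5,3,-2,-0.01,-0.16,0.06,40]]]'; python3 - <<'E'
from h import *
print(arm.get_state()["q"].round(2));a=go([.51,-.14,.26],down(-83.7,0))
b=go([.51,-.14,.2],down(-83.7,50),0,a)
E
```

```text
t: 13.3
eef_pos: [0.5667, -0.0228, 0.2267]
ee_rot: [-3.14, -0.005, -0.357]
force: [-0.2, -0.5, -3.1]
width: 0.0557
gripper_force: 35.0
[ 0.31  0.16 -0.19  0.   -1.22  0.91]
row [-12.2 129.7  19. ] [-0.004 -0.003  1.104] tcp [ 0.51   -0.14    0.2075]
row [40.2 -0.  41.2] [-0.     0.873  0.   ] tcp [ 0.5144 -0.18    0.1663]
```

```bash
python3 -m jog '[[[-2,20,3,0,0,0.17,40],[-4,40,6,0,0,0.34,40],[-6,60,9,0,0,0.51,40],[-8,80,12,0,0,0.68,40],[-10,105,15,0,0,0.85,40],[-12,130,19,0,0,1.0,40],[-12,130,19,0,0,1.104,40],[-12,130,19,0,0,1.104,40]]]';  python3 -m jog '[[[7,0,7,0,0.146,0,40],[14,0,14,0,0.29,0,40],[20,0,20,0,0.44,0,40],[27,0,27,0,0.58,0,40],[34,0,34,0,0.73,0,40],[40,0,41,0,0.873,0,40],[40,0,41,0,0.873,0,40],[40,0,41,0,0.873,0,40]]]'; python3 - <<'E'
from h import *
print(arm.get_state()["q"].round(2));a=go([.51,-.14,.2],down(-83.7,50))
for c in("side","top"):
    im,d=grab_frame(c);P=cloud(d,c);np.save(c+"6.npy",P);cv2.imwrite(f"pics/{c}6.png",im)
    if c=="side":cv2.imwrite("pics/side6c.png",cv2.resize(im[90:390,130:530],(800,600)))
E
```

```text
t: 14.3
eef_pos: [0.5067, -0.1411, 0.2093]
ee_rot: [-3.132, -0.002, -1.458]
force: [0.0, 0.5, -2.2]
width: 0.0556
gripper_force: 35.0
t: 15.3
eef_pos: [0.5125, -0.1803, 0.1688]
ee_rot: [-3.126, -0.872, -1.469]
force: [-0.4, 0.1, -2.2]
width: 0.0556
gripper_force: 35.0
[ 0.51  0.23 -0.89  0.92 -1.1  -1.12]
row [-2.1 -1.9  1.6] [-0.009  0.001 -0.005] tcp [ 0.5144 -0.18    0.1663]
```

View pics/side6c.png

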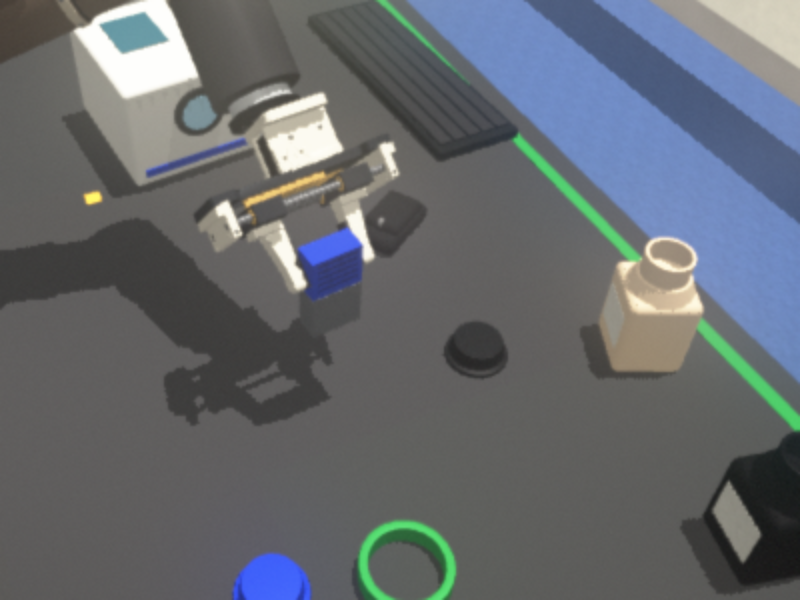

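```bash
cat > fit.py <<'E'
from h import *
import sys
def fitback(P,im,c,hz,ny=None):  # back face facing -y: RANSAC-ish PCA
    x,y,z=P[...,0],P[...,1],P[...,2]
    m=(abs(x-c[0])<.045)&(abs(y-c[1])<.05)&(abs(z-hz)<.08)
    Q=P[m]
    best=None;rng=np.random.default_rng(0)
    for _ in range(400):
        a=Q[rng.choice(len(Q),3,False)];n=np.cross(a[1]-a[0],a[2]-a[0]);l=np.linalg.norm(n)
        if l<1e-6:continue
        n/=l
        if abs(n[1])<.8:continue
        k=abs((Q-a[0])@n)<.003
        if best is None or k.sum()>best.sum():best=k
    I=Q[best];n=np.linalg.svd(I-I.mean(0))[2][2];n*=np.sign(n[1])
    return n,I
E
python3 - <<'E'
from fit import *
P=np.load("side6.npy");im=cv2.imread("pics/side6.png")
p,R=pose();g=p-R.apply([0,0,.0525]);print("grasp",g)
n,I=fitback(P,im,g[:2],g[2]-.03)
print("n",n.round(3),"yaw",np.degrees(np.arctan2(n[1],n[0])),"tilt",np.degrees(np.arcsin(n[2])),len(I))
print("x",np.percentile(I[:,0],[1,99]),"z",np.percentile(I[:,2],[1,99]),"y",I[:,1].mean())
P=np.load("top6.npy");m=(abs(P[...,0]-g[0])<.04)&(abs(P[...,1]-g[1])<.025)&(P[...,2]>g[2]+.01)&(P[...,2]<g[2]+.045);print("topface z",np.percentile(P[m][:,2],[10,50,90]),P[m].mean(0),m.sum())
for a in(R.as_matrix()[:,0],R.as_matrix()[:,1],R.as_matrix()[:,2]):print(a.round(3))
E
```

```text
grasp [ 0.50773313 -0.14086767  0.20337473]
n [-0.105  0.994 -0.001] yaw 96.04889519162816 tilt -0.05010919592457784 966
x [0.48303042 0.5389079 ] z [0.12543366 0.22813963] y -0.16369194147817084
topface z [0.21996558 0.22581286 0.22790885] [ 0.51032839 -0.14793069  0.2249356 ] 493
[ 0.062 -0.641  0.765]
[-0.994 -0.112 -0.012]
[ 0.093 -0.76  -0.643]
```

```bash
python3 - <<'E'
from h import *
for c in("side6","top6"):
    P=np.load(c+".npy");x,y,z=P[...,0],P[...,1],P[...,2]
    for y0 in np.arange(-.1,.34,.04):
        m=(abs(y-y0-.02)<.02)&(x>.3)&(x<.65)&(z>.18)
        if m.sum()>5:print(c,y0.round(2),m.sum(),"x",np.percentile(x[m],[2,98]).round(3),"z",np.percentile(z[m],[1,50,99]).round(3))
E
```

```text
side6 -0.1 1642 x [0.406 0.589] z [0.212 0.278 0.322]
side6 -0.06 1621 x [0.455 0.545] z [0.253 0.326 0.363]
side6 -0.02 1361 x [0.445 0.528] z [0.28  0.37  0.399]
side6 0.02 1385 x [0.44  0.521] z [0.348 0.406 0.439]
side6 0.06 1717 x [0.401 0.519] z [0.382 0.437 0.469]
side6 0.1 4275 x [0.302 0.505] z [0.344 0.43  0.5  ]
side6 0.14 697 x [0.305 0.51 ] z [0.429 0.466 0.508]
top6 -0.1 2086 x [0.409 0.595] z [0.223 0.273 0.321]
top6 -0.06 1190 x [0.459 0.592] z [0.234 0.325 0.364]
top6 -0.02 2256 x [0.451 0.534] z [0.331 0.391 1.127]
top6 0.02 1445 x [0.444 0.531] z [0.362 0.407 0.439]
top6 0.06 1906 x [0.413 0.527] z [0.401 0.443 0.469]
top6 0.1 4706 x [0.302 0.52 ] z [0.387 0.456 0.503]
top6 0.14 3978 x [0.303 0.516] z [0.427 0.46  0.507]
top6 0.18 1140 x [0.304 0.511] z [0.389 0.432 0.474]
```

```bash
python3 -m jog '[[[-15,0,13,-0.009,0,-0.005,40],[-30,0,26,-0.009,0,-0.005,40],[-46,0,39,-0.009,0,-0.005,40],[-61,0,52,-0.009,0,-0.005,40],[-76,1,64,-0.009,0,-0.005,40],[-80,1,68,-0.009,0,-0.005,40],[-85,1,71,-0.009,0,-0.005,40],[-85,1,71,-0.009,0,-0.005,40],[-85,1,71,-0.009,0,-0.005,40]]]'; python3 - <<'E'
from fit import *
p,R=pose();g=p-R.apply([0,0,.0525]);print("grasp",g)
im,d=grab_frame("side");P=cloud(d,"side")
n,I=fitback(P,im,g[:2],g[2]-.03)
print("n",n.round(3),len(I),"z",np.percentile(I[:,2],[1,99]))
print(R.as_matrix()[2].round(3),arm.get_state()["q"].round(2))
E
```

```text
t: 16.52
eef_pos: [0.5125, -0.181, 0.0586]
ee_rot: [-3.139, -0.874, -1.465]
force: [0.2, 0.4, -2.6]
width: 0.0554
gripper_force: 35.0
grasp [ 0.50809781 -0.14095358  0.09226314]
n [-0.105  0.994 -0.006] 863 z [-7.16189929e-05  1.17944194e-01]
[ 0.767 -0.002 -0.642] [ 0.43  0.41 -0.99  1.13 -0.94 -1.38]
```

```bash
python3 -m jog '[[[-4,0,3,0,0,0,40],[-8,0,6,0,0,0,40],[-8.5,0,7,0,0,0,40],[-8.5,0,7,0,0,0,40]]]';python3 -m jog '[[[-0.8,0,0.6,0,0,0,40],[-0.8,0,0.6,0,0,0,40]]]';python3 -m jog '[[[-0.8,0,0.6,0,0,0,40],[-0.8,0,0.6,0,0,0,40]]]'
```

```text
t: 17.08
eef_pos: [0.5124, -0.1811, 0.0473]
ee_rot: [-3.14, -0.875, -1.464]
force: [0.0, 0.9, -0.0]
width: 0.0557
gripper_force: 35.0
t: 17.32
eef_pos: [0.5125, -0.1813, 0.0473]
ee_rot: [-3.139, -0.876, -1.464]
force: [-2.7, 3.4, 9.3]
width: 0.0559
gripper_force: 35.0
t: 17.58
eef_pos: [0.5127, -0.1814, 0.0472]
ee_rot: [-3.138, -0.878, -1.465]
force: [-3.9, 6.9, 16.7]
width: 0.0562
gripper_force: 35.0
```

```bash
python3 -m jog '[[[1.1,0,-0.9,0,0,0,40],[1.1,0,-0.9,0,0,0,40],[1.1,0,-0.9,0,0,0,40]]]';python3 -m jog '[[[0,0,0,0,0,0,57],[0,0,0,0,0,0,60],[0,0,0,0,0,0,68],[0,0,0,0,0,0,76],[0,0,0,0,0,0,87],[0,0,0,0,0,0,87],[0,0,0,0,0,0,87]]]'; python3 - <<'E'
from fit import *
p,R=pose();g=p-R.apply([0,0,.0525]);print("grasp",g)
im,d=grab_frame("side");P=cloud(d,"side")
n,I=fitback(P,im,g[:2],g[2]-.03)
print("n",n.round(3),len(I),"z",np.percentile(I[:,2],[1,99]),arm.get_state()["q"].round(2))
E
```

```text
t: 17.95
eef_pos: [0.5125, -0.1811, 0.0472]
ee_rot: [-3.139, -0.875, -1.464]
force: [-1.2, 2.5, 6.3]
width: 0.0555
gripper_force: 35.0
t: 18.82
eef_pos: [0.5122, -0.1809, 0.0466]
ee_rot: [-3.14, -0.875, -1.464]
force: [0.6, 0.4, -0.6]
width: 0.0866
gripper_force: 0.0
grasp [ 0.50782927 -0.14090245  0.08025391]
n [-0.101  0.995 -0.005] 822 z [-0.0006411   0.10627757] [ 0.42  0.43 -1.    1.15 -0.92 -1.41]
```

```bash
python3 -m jog '[[[0,0,-10,0,0,0,87],[0,0,-30,0,0,0,87],[0,0,-55,0,0,0,87],[0,0,-80,0,0,0,87],[40,0,-110,0,0,0,87],[80,0,-145,0,0,0,87],[120,0,-180,0,0,0,87],[120,0,-180,0,0,0,87],[120,0,-180,0,0,0,87]]]'; python3 - <<'E'
from fit import *
print(arm.get_state()["q"].round(2))
P=None
for c in("side","top"):
    im,d=grab_frame(c);P=cloud(d,c);cv2.imwrite(f"pics/{c}7.png",im);np.save(c+"7.npy",P)
    if c=="side":
        n,I=fitback(P,im,(.508,-.141),.05);print("n",n.round(3),"x",np.percentile(I[:,0],[1,99]),"z",np.percentile(I[:,2],[1,99]),I.mean(0))
    m=(abs(P[...,0]-.508)<.06)&(abs(P[...,1]+.15)<.05)&(abs(P[...,2]-.104)<.006)
    print(c,m.sum(),cv2.minAreaRect(P[m][:,:2].astype(np.float32)*1000) if m.sum()>3 else "")
yaw=-83.9
go([.510,-.149,.24],down(yaw,0))
E
```

```text
t: 20.0
eef_pos: [0.505, -0.1204, 0.2539]
ee_rot: [-3.14, -0.874, -1.464]
force: [-0.8, -0.2, -0.5]
width: 0.0871
gripper_force: 0.0
[ 0.67  0.16 -0.72  0.73 -1.33 -0.99]
n [-0.09   0.996  0.004] x [0.47062074 0.54474662] z [-0.00059079  0.10686891] [ 0.50957476 -0.16416901  0.05323012]
side 347 ((509.8232116699219, -151.6112518310547), (56.877872467041016, 30.39531135559082), 4.341592311859131)
top 321 ((511.9079284667969, -151.39352416992188), (56.03367233276367, 28.603906631469727), 6.440943717956543)
row [-32.1  -2.1  64.2] [ 0.    -0.875  0.001] tcp [ 0.51   -0.149   0.1875]
```

```bash
python3 -m jog '[[[0,0,0,0,-0.17,0,87],[0,0,0,0,-0.35,0,87],[0,0,0,0,-0.52,0,87],[-15,-1,30,0,-0.7,0,87],[-32,-2,64,0,-0.875,0,87],[-32,-2,64,0,-0.875,0,87],[-32,-2,64,0,-0.875,0,87]]]'; python3 - <<'E'
from h import *
print(arm.get_state()["q"].round(2));go([.511,-.1515,.08],down(-83.9,0))
E
```

```text
t: 20.98
eef_pos: [0.5098, -0.1497, 0.1873]
ee_rot: [3.139, -0.001, -1.465]
force: [0.1, 0.9, 1.5]
width: 0.0865
gripper_force: 0.0
[ 0.08  0.13 -0.32  0.   -1.13  0.02]
row [  1.8  -1.4 159.8] [ 0.002 -0.001 -0.001] tcp [ 0.511  -0.1515  0.0275]
```

```bash
python3 -m jog '[[[2,-1.5,20,0.002,0,0,87],[2,-1.5,50,0.002,0,0,87],[2,-1.5,80,0.002,0,0,87],[2,-1.5,110,0.002,0,0,87],[2,-1.5,130,0.002,0,0,87],[2,-1.5,145,0.002,0,0,87],[2,-1.5,160,0.002,0,0,87],[2,-1.5,160,0.002,0,0,87],[2,-1.5,160,0.002,0,0,87]]]'; python3 -m jog '[[[0,0,0,0,0,0,75],[0,0,0,0,0,0,65],[0,0,0,0,0,0,60],[0,0,0,0,0,0,55],[0,0,0,0,0,0,40],[0,0,0,0,0,0,40],[0,0,0,0,0,0,40],[0,0,0,0,0,0,40]]]' 35; python3 -m jog '[[[0,0,-4,0,0,0,40],[0,0,-20,0,0,0,40],[0,0,-40,0,0,0,40],[0,0,-70,0,0,0,40],[0,0,-95,0,0,0,40],[0,0,-95,0,0,0,40],[0,0,-95,0,0,0,40]]]'
```

```text
t: 22.1
eef_pos: [0.5129, -0.1501, 0.029]
ee_rot: [-3.138, 0.0, -1.462]
force: [-0.3, -0.1, 1.0]
width: 0.0867
gripper_force: 0.0
t: 23.1
eef_pos: [0.5122, -0.1501, 0.0284]
ee_rot: [-3.139, 0.0, -1.463]
force: [-2.6, -0.1, 1.7]
width: 0.0561
gripper_force: 35.0
t: 23.98
eef_pos: [0.5117, -0.15, 0.1227]
ee_rot: [-3.139, 0.001, -1.463]
force: [0.0, 0.2, -2.8]
width: 0.0558
gripper_force: 35.0
```

```bash
python3 - <<'E'
from fit import *
s=arm.get_state();print(s["q"].round(2),s["eef_pos"])
p,R=pose();g=p-R.apply([0,0,.0525]);print("grasp",g,R.as_matrix()[2].round(3))
for c in("side","top"):
    im,d=grab_frame(c);P=cloud(d,c);cv2.imwrite(f"pics/{c}8.png",im);np.save(c+"8.npy",P)
P=np.load("side8.npy");n,I=fitback(P,im,(g[0],g[1]),g[2]-.028)
print("n",n.round(4),"yaw",np.degrees(np.arctan2(n[1],n[0])),"x",np.percentile(I[:,0],[1,50,99]),"z",np.percentile(I[:,2],[1,99]),I.mean(0))
# port from side view: meter front plane
S=np.load("side0.npy");m=(S[...,2]>.03)&(S[...,2]<.15)&(abs(S[...,0]-.511)<.12)&(S[...,1]>.22)&(S[...,1]<.31);Q=S[m]
best=None;rng=np.random.default_rng(0)
for _ in range(300):
    a=Q[rng.choice(len(Q),3,False)];k=np.cross(a[1]-a[0],a[2]-a[0]);k/=np.linalg.norm(k)+1e-12
    if abs(k[1])<.8:continue
    b=abs((Q-a[0])@k)<.003
    if best is None or b.sum()>best.sum():best=b
F=Q[best];k=np.linalg.svd(F-F.mean(0))[2][2];k*=np.sign(k[1]);print("front n",k.round(4),np.degrees(np.arctan2(k[1],k[0])),F.mean(0),np.percentile(F[:,0],[.5,99.5]))
cv2.imwrite("pics/port.png",cv2.resize(cv2.imread("pics/side0.png")[120:180,200:280],(800,600)))
for r in spot_in("meter_port","side"):print(r["uv"],r["confidence"])
print(proj(np.array([.5113,.2662,.105]),"side"))
E
```

```text
[ 0.08  0.19 -0.4  -0.   -0.98  0.03] [ 0.51172037 -0.14995169  0.12266044]
grasp [ 0.51159688 -0.15002085  0.17516025] [-0.001 -0.002 -1.   ]
n [-0.1154  0.9931 -0.0183] yaw 96.62924574500907 x [0.47247925 0.51432805 0.55498602] z [0.09845888 0.2052114 ] [ 0.51445446 -0.16284682  0.15591409]
front n [-0.1102  0.9939 -0.0063] 96.32927631396501 [0.50507321 0.27488707 0.08952939] [0.41195232 0.60593998]
[213.4, 131.7] 0.72
[230.55345047 147.13226087]
```

```bash
python3 - <<'E'
from h import *
p,R=pose();g=p-R.apply([0,0,.0525])
for d in([.0085,.30,-.02],[.0085,.344,-.02]):go(g+d,down(-83.7,0))
E
```

```text
row [-297.3  -40.7   20.3] [-0.001  0.001 -0.002] tcp [0.5199 0.1498 0.1024]
row [-341.   -45.4   20.3] [-0.001  0.001 -0.002] tcp [0.5199 0.1938 0.1024]
```

```bash
python3 -m jog '[[[-10,-1,0,0,0,0,40],[-35,-5,0,0,0,0,40],[-70,-10,5,0,0,0,40],[-110,-15,10,0,0,0,40],[-150,-20,15,0,0,0,40],[-190,-26,20,0,0,0,40],[-230,-32,20,0,0,0,40],[-265,-36,20,0,0,0,40],[-285,-39,20,0,0,0,40],[-297,-41,20,-0.001,0,-0.002,40],[-297,-41,20,-0.001,0,-0.002,40],[-297,-41,20,-0.001,0,-0.002,40],[-297,-41,20,-0.001,0,-0.002,40]]]'; cat > m.py <<'E'
from fit import *
s=arm.get_state();print(s["q"].round(2),s["eef_pos"])
p,R=pose();g=p-R.apply([0,0,.0525]);print("grasp",g,R.as_matrix()[2].round(3))
import time;tag=int(time.time())
im,d=grab_frame("side");P=cloud(d,"side");cv2.imwrite(f"pics/s{tag}.png",im);print(tag)
b=im.astype(int);x,y,z=P[...,0],P[...,1],P[...,2]
near=(abs(x-g[0])<.04)&(abs(y-g[1])<.04)
bl=near&(b[...,0]>b[...,2]+50)&(b[...,0]>1.5*b[...,1])
gr=near&(z<g[2]-.03)&(z>g[2]-.1)
Q=P[bl|gr]
# robust plane
for _ in range(6):
    c=Q.mean(0);n=np.linalg.svd(Q-c)[2][2];n*=np.sign(n[1]);r=(Q-c)@n;Q=Q[abs(r)<max(.003,2*abs(r).std()) if _<5 else slice(None)]
print("n",n.round(4),"yaw",np.degrees(np.arctan2(n[1],n[0])),"tilt deg",np.degrees(n[2]),len(Q),r.std())
lat=np.array([n[1],-n[0],0]);a=Q@lat;mid=(np.percentile(a,1)+np.percentile(a,99))/2
print("width",np.ptp(np.percentile(a,[1,99])),"z",np.percentile(Q[:,2],[.5,99.5]))
c=Q.mean(0);foot=np.percentile(Q[:,2],.5)
D=c+lat*(mid-c@lat);D=D+(foot+.031-D[2])*np.array([0,0,1])+.028*n
port=np.array([.5113,.2662,.105]);m=np.array([-.1097,.994,0])
print("disc",D,"gap",(port-D)@m,"lateral",(port-D)@np.array([.994,.1097,0]),"dz",port[2]-D[2])
E
python3 m.py
```

```text
t: 25.75
eef_pos: [0.5209, 0.1487, 0.1038]
ee_rot: [-3.14, 0.0, -1.462]
force: [-0.4, 0.6, -1.8]
width: 0.0558
gripper_force: 35.0
[ 0.64  0.22 -0.41  0.   -0.94 -0.53] [0.52086082 0.14866977 0.10379258]
grasp [0.5207675  0.14863764 0.15629248] [-0.    -0.002 -1.   ]
1796328304
n [-0.103   0.9947 -0.002 ] yaw 95.91347520075036 tilt deg -0.11287514719355175 525 0.0013290657049915833
width 0.05422045472785919 z [0.07833305 0.18171913]
disc [0.51950178 0.16298425 0.10927789] gap 0.10349619401426527 lateral 0.0031702030456496615 dz -0.004277890824241182
```

```bash
python3 -m jog '[[[-6,-1,1,0,0,-0.003,40],[-18,-1,1,0,0,-0.003,40],[-30,-2,2,0,0,-0.003,40],[-39,-2,2,0,0,-0.003,40],[-43.5,-2,2,0,0,-0.003,40],[-43.5,-2,2,0,0,-0.003,40],[-43.5,-2,2,0,0,-0.003,40],[-43.5,-2,2,0,0,-0.003,40]]]'; python3 m.py; python3 - <<'E'
from h import *
im,d=grab_frame("top");P=cloud(d,"top");np.save("top9.npy",P)
import glob;f=sorted(glob.glob("pics/s1*.png"))[-1];a=cv2.imread(f)
cv2.imwrite("pics/fin.png",np.hstack([cv2.resize(a[60:240,130:330],(400,360)),cv2.resize(im[130:310,30:230],(400,360))]))
E
```

```text
t: 26.8
eef_pos: [0.5182, 0.1927, 0.1018]
ee_rot: [-3.14, 0.0, -1.458]
force: [0.4, 1.0, -3.4]
width: 0.0561
gripper_force: 35.0
[ 0.71  0.24 -0.39  0.   -0.94 -0.6 ] [0.51815203 0.19269524 0.10184804]
grasp [0.51804979 0.19265923 0.15434792] [-0.    -0.002 -1.   ]
1796328319
n [-0.1193  0.9929 -0.0047] yaw 96.85045134569707 tilt deg -0.2679557921560763 491 0.0013194003547982048
width 0.05443519861057711 z [0.07601707 0.18024426]
disc [0.51654468 0.20689815 0.10688612] gap 0.05952137966543592 lateral 0.0012922035740878417 dz -0.0018861184414018795
```

View pics/fin.png

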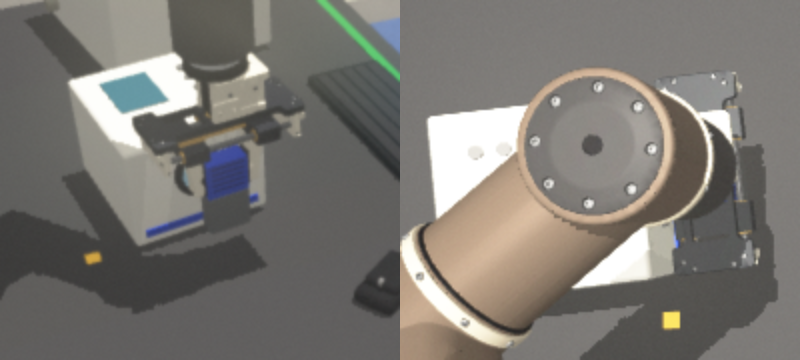

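The final picture shows the plaque upright at about (225,185) in the left half, in front of the port, with the hand clear of the meter. Measured gap is 59.5 mm, and the disc is within about 2 mm of centre.

```bash
python3 -m jog '[[[0,0,0.5,0,0,0,40],[0,0,0.5,0,0,0,40],[0,0,0.5,0,0,0,40],[0,0,0.5,0,0,0,40],[0,0,0.5,0,0,0,40],[0,0,0.5,0,0,0,40]]]'; python3 -c "
from station import arm
print(arm.job_done())"
```

```text
t: 27.65
eef_pos: [0.5181, 0.193, 0.1013]
ee_rot: [-3.14, 0.0, -1.458]
force: [0.1, 0.1, -3.0]
width: 0.0559
gripper_force: 35.0
the job is handed in; nothing more can be done
None
```

The plaque stood on its foot by itself, was then taken by the blue end, and was handed in at 27.7 s held upright with the disc squarely facing the port, about 6 cm away and centred to within about 2 mm; a first grasp closed on top of the plaque because the fingers end about 33 mm short of the stated tip, which shifted it a few mm, but I saw no contact with the meter or the bystanders.

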